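# Assemble and balance the wooden balance toy

### The arm

A 6-joint arm with a two-finger parallel gripper is mounted at the origin on the work surface. World frame = base frame: x ahead of the robot, y to its left, z up, the work surface at z = 0. Lengths are in m, angles in rad, forces in N, time in s.
With the tool pointing down it reaches from about 0.3 to 0.875 m from the base axis. Payload 6.4 kg.
Tool frame: the origin (TCP) lies at the very end of the fingers, on their centre line; the grasp point (between the pads) lies ctrl.grip_point_offset behind it (ctrl.grip_point_offset is the distance from the TCP to the grasp point, in m); z points along the fingers, x is the direction in which the jaws open and shut, and the axes are right-handed (so a half turn about z gives the same grasp; the last joint's range is limited). The gripper opens to 85 mm and grips with 20 to 120 N. Pads are 22 mm wide; open, the fingers measure 114 mm over their backs; the gripper's body (76 mm by 85 mm) begins 54 mm behind the grasp point. The pads swing forward as they close: fully open they stand 13 mm farther back than shut.
Start: joints at [-0.206, 0.181, 1.607, -0, 1.354, -0.206], TCP at [0.575, 0, 0.231] pointing down, gripper open.
Joint ranges: [-2.99, 2.99], [-0.89, 2.07], [0.3, 2.58], [-1.14, 4.28], [0, 2.63], [-3.12, 3.12]. Speed limits (rad/s): [2.57, 2.57, 3.01, 3.14, 3.14, 3.14].

### API

Orientations are given as a unit quaternion [w, x, y, z].
In Python, from bench import get_obs, viewer, workorder, ctrl gives the robot as it stands. The module is installed in compiled form; this text tells all that it offers.
- The arm moves only by the tool move_arm, never from a script. Its argument "increments" is a list of rows, each an object of numbers: "tx", "ty", "tz": the shift along the tool's x, y, z in m; "turn": the turn about the tool's z in degrees. A call has 1 to 20 rows; each row is the pose to reach, as a shift and turn from the pose commanded when the call began, along the tool's axes at that moment; what a row does not reach only later rows make up. A row lasts 1/12 s, in which the tool goes at most 41.7 mm and 7.16 degrees, less where a joint would pass 70% of its speed; a pose out of reach is approached as far as the arm can. A call with a gripper value outside its range is refused whole. "gripper" is the opening, from 0 (shut) to 1 (fully open), set as the call begins (left out, the last holds). The fingers move at their own pace and stop on an object; the grip force is fixed at half the most. Time passes only in rows, so rows that repeat a pose let the fingers close. It gives the time, the measured TCP pose, the force and the opening at its end, in the units of the state.
- get_obs(): the state, without advancing time (a new reading comes with each control period).
- viewer.camera(name): name is "scene" or "side" or "wrist"; returns (picture, depth): 384x512x3 uint8, red, green, blue; 384x512 float32, m along the optical axis (not along the pixel's ray), 0 where there is no reading.
- viewer.get_calibration(name): a dict with "intrinsics" (3x3 intrinsics, pixels), "origin" and "attitude" of the camera in the world. Camera axes: x right, y up, looking along -z (the intrinsics and any distortion apply to the point x, -y, -z); pixel columns grow to the right and rows downward; lengths in m; the calibration is good to about 2 mm. The wrist camera is an equidistant fisheye: a pixel r from the principal point sees the ray r / f radians off the axis. A picture is of the moment at which its call begins: read the wrist's pose just before it. get_calibration takes no time and is no camera call; for the wrist camera it gives the pose at the moment of the call.
- workorder.hand_in(): hands the job in, once; it reports no verdict.
The state is a dict: "time_s": time; "q": joint angles; "dq": joint speeds; "joint_efforts": joint torques, N m; "eef_pos": TCP position; "eef_rot": TCP orientation; "wrist_force": force on the tool from outside, world axes, zero at the start; "torque": the same for the moment, N m; "opening": opening from 0.0 (shut) to 1.0 (fully open).
Only numpy, scipy, OpenCV 4.12 (cv2) and the standard library are available. Lean on these libraries where they do the work, as an engineer would, in place of code of your own. Each camera call takes 0.05 s, during which the arm holds its last target.

### The job

Put the wooden balance toy together: slide the dome-topped cup over the upright post of the square base, all the way down until its rim sits flat on the base, then lay the long plank across the dome so that it balances there roughly level on its own. Lower both parts by hand, do not let them drop, and leave the base and everything else on the bench where they stand.

Things in the scene. Friction and masses are not known exactly. Their poses are not given: they have to be found in the camera images.
- base: Toy base, loose, light wood: square block 140 x 140 x 30 mm with an upright round post (22 mm diameter, 52 mm tall, top chamfered to 14 mm over the last 6 mm) in the middle of its upper face; 0.5 kg. Origin: centre of the underside; z up, x and y along the block's sides.
- post_foot (a point): Point on the post's axis at the base's upper face, 30 mm above the underside; z along the post.
- post_top (a point): Centre of the post's top end, 82 mm above the base's underside.
- dome_cup: Dome-topped turned wooden cup, standing mouth down: 48 mm diameter, 78 mm tall, straight sides up to 69 mm, above that a smooth 9 mm dome (radius about 64 mm at its crown); about 80 g. A blind bore, 25 mm diameter and 60 mm deep, opens at the underside. Origin: centre of the underside, z up its axis. On the post its rim lands on the base before the bore bottoms out.
- dome_top (a point): Crown of the dome, 78 mm above the cup's underside.
- long_plank: The long plank, light wood, lying flat: 200 mm (x) by 56 mm (y) by 16 mm (z), uniform, about 125 g. Origin: centre of the underside; x along its length, y across it, z up.
- flat_cup: Bystander: a shorter cup with a flat top, 48 mm diameter, 58 mm tall. Origin: centre of the underside.
- spacer: Bystander: low wooden spacer ring, open both ends, 48 mm outside, 25 mm inside, 30 mm tall. Origin: centre of the underside.
- short_plank: Bystander: short plank 110 (x) x 56 (y) x 16 mm, lying flat. Origin: centre of the underside.
- glue: Bystander: white glue bottle with a red nozzle, 60 mm diameter, 180 mm tall, standing. Origin: centre of the underside.
- offcut: Bystander: wood offcut 60 x 45 x 30 mm. Origin: centre of the underside.
- screwdriver: Bystander: screwdriver lying on the bench, handle to its -x.
- mallet: Bystander: hammer lying on the bench, handle to its -x.
Mind the look-alikes: they are no part of the job. Leave any black look-alike of the long_plank alone.

How it is judged:
On the way, in this order (a step that is already met when the one before it is completed fails the run):
1. the dome-topped cup is fully down over the post, before the plank is on it (z of dome_cup in the frame of base between 0.026 and 0.033 m and horizontal distance between dome_cup and post_foot below 0.005 m and angle between dome_cup's own z axis and vertical below 0.07 rad and contact force between long_plank and dome_cup below 0.05 N), for 0.2 s.
2. the long plank rests on the dome alone, let go (contact force between long_plank and dome_cup above 0.1 N and angle between long_plank's own z axis and vertical below 0.2 rad and horizontal distance between long_plank and dome_top below 0.025 m and z of long_plank in the frame of base above 0.1 m and contact force between the fingers and long_plank below 0.05 N), for 0.3 s.
At the end, for the whole second after the job is handed in: The cup is over the post: rim within 3 mm of the base, within 5 mm of the post's axis, upright within 4 degrees. The long plank rests on its dome, centred within 25 mm, tilted under 11 degrees, let go and nearly at rest. The base stands flat (z of dome_cup in the frame of base between 0.026 and 0.033 m and horizontal distance between dome_cup and post_foot below 0.005 m and angle between dome_cup's own z axis and vertical below 0.07 rad and contact force between long_plank and dome_cup above 0.1 N and angle between long_plank's own z axis and vertical below 0.2 rad and horizontal distance between long_plank and dome_top below 0.025 m and z of long_plank in the frame of base above 0.1 m and angle between base's own z axis and vertical below 0.05 rad and linear speed of long_plank below 0.06 m/s and angular speed of long_plank below 0.6 rad/s); the robot touches nothing.
It fails at once if the dome-topped cup is dropped or thrown (moves faster than 0.4 m/s out of the fingers) (contact force between the fingers and dome_cup below 0.05 N and linear speed of dome_cup above 0.4 m/s).
It fails at once if the long plank is dropped or thrown (moves faster than 0.4 m/s out of the fingers) (contact force between the fingers and long_plank below 0.05 N and linear speed of long_plank above 0.4 m/s).
It fails at once if the base is pushed more than 30 mm (distance of base from where it was at the start of the episode above 0.03 m).
It fails at once if a bystander (any of the seven listed) is moved more than 30 mm (distance of any of flat_cup, spacer, short_plank, glue, offcut, screwdriver, mallet from where it was at the start of the episode above 0.03 m).
It also fails if it takes over 58 s, if anything falls off the work surface, if the arm or the gripper's body presses on something with over 40 N, if the wrist force passes 120 N, or if a joint passes its speed limit or range.

## Working session

There is one attempt and no reset: what is moved stays moved. The work goes in short steps, Python scripts to look and compute and a tool call to move; the robot and the scene stay as the last step left them, time stands still between calls to the robot, and variables do not carry over. Pictures are saved under pics/ and viewed, and the job is handed in when it is done.

Besides the shell and the picture viewer there is one more tool, called after "Emit:" as name(argument=value, ...), one argument or row to a line, values as JSON. move_arm: Moves the arm, as the interface text tells. Its arguments: {"type":"object","properties":{"increments":{"type":"array"},"gripper":{"type":"number"}},"required":["increments"]}

```bash
mkdir -p pics; cat > h.py <<'E'
import numpy as np, cv2
from bench import get_obs, viewer, workorder, ctrl
def snap(name,fn):
    cal=viewer.get_calibration(name)
    p,d=viewer.camera(name)
    cv2.imwrite('pics/'+fn+'.png',cv2.cvtColor(p,cv2.COLOR_RGB2BGR))
    np.savez('pics/'+fn+'.npz',p=p,d=d,K=cal['intrinsics'],o=cal['origin'],a=np.array(cal['attitude']))
    return p,d,cal
def R(a):
    a=np.array(a)
    if a.shape==(3,3): return a
    from scipy.spatial.transform import Rotation as Ro
    return Ro.from_quat([a[1],a[2],a[3],a[0]]).as_matrix()
def world(d,K,o,a):
    v,u=np.mgrid[0:d.shape[0],0:d.shape[1]]
    x=(u-K[0][2])/K[0][0]; y=(v-K[1][2])/K[1][1]
    c=np.stack([x*d,-y*d,-d],-1)
    return c@R(a).T+np.array(o)
E
python3 - <<'E'
from h import *
o=get_obs();print(o['time_s'],o['eef_pos'],o['eef_rot'],o['opening'],ctrl.grip_point_offset)
for n in ['scene','side','wrist']:
    p,d,c=snap(n,n+'0');print(n,c)
E
```

```text
0.0 [5.74410693e-01 1.31721969e-04 2.30355248e-01] [-1.64978561e-04  9.99999580e-01  2.08173858e-05 -9.01245599e-04] 1.0017001009207833 0.0187
scene {'intrinsics': array([[400.09904951,   0.        , 249.8244806 ],
       [  0.        , 400.09904951, 191.30357123],
       [  0.        ,   0.        ,   1.        ]]), 'origin': array([ 1.02082905, -0.39296661,  0.90761649]), 'attitude': array([0.85081038, 0.30357791, 0.15237967, 0.40092716])}
side {'intrinsics': array([[461.07439355,   0.        , 259.53236543],
       [  0.        , 461.07439355, 197.37402024],
       [  0.        ,   0.        ,   1.        ]]), 'origin': array([0.00181968, 1.11679356, 0.75847413]), 'attitude': array([-0.17185873, -0.10277637,  0.4872798 ,  0.84997646])}
wrist {'intrinsics': array([[297.31863964,   0.        , 255.43291013],
       [  0.        , 297.31863964, 188.2639207 ],
       [  0.        ,   0.        ,   1.        ]]), 'origin': array([0.57366856, 0.07434653, 0.37264405]), 'attitude': array([ 9.89215653e-01, -1.46462018e-01,  9.27801386e-04,  6.39854861e-04])}
```

View pics/scene0.png

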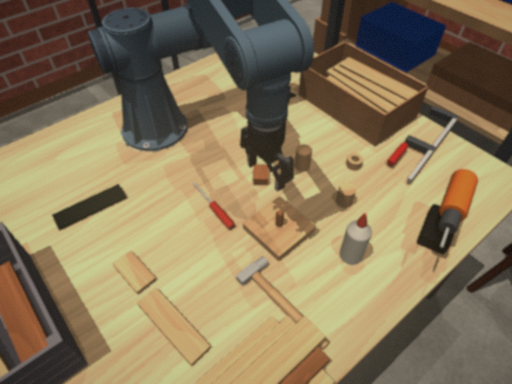

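View pics/side0.png

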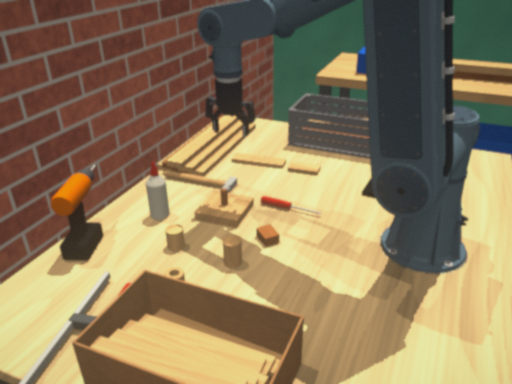

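View pics/wrist0.png

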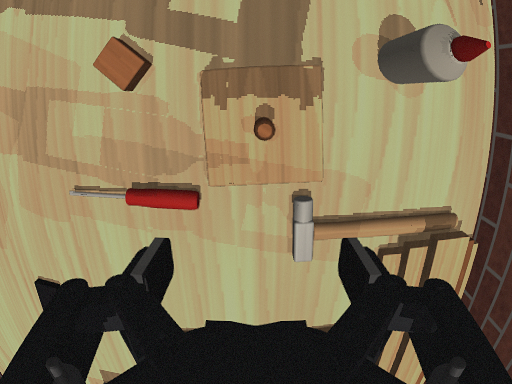

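The scene view shows the base with its post at about (280,230), cups at (303,157) and (345,197), and the planks at (175,325) and (135,270). The black plank at (90,205) is the look-alike. Next I'll measure with depth.

```bash
python3 - <<'E'
from h import *
for n in ['scene','side']:
    z=np.load(f'pics/{n}0.npz');W=world(z['d'],z['K'],z['o'],z['a'])
    def at(u,v): return W[v,u].round(3)
    if n=='scene':
        rois={'cupA':(290,138,318,178,.02),'cupB':(330,180,362,212,.02),'plank':(130,285,215,365,.008),'short':(108,245,162,295,.008),'base':(240,205,320,258,.022),'post':(270,200,290,225,.05),'offcut':(248,160,272,188,.015),'glue':(335,208,375,266,.05)}
    else:
        rois={'cupA':(218,228,248,272,.02),'cupB':(162,220,190,255,.02),'base':(190,188,258,225,.022),'offcut':(254,222,282,248,.015)}
    for k,(a,b,c,e,zm) in rois.items():
        P=W[b:e,a:c].reshape(-1,3);dd=z['d'][b:e,a:c].ravel();P=P[(dd>0)&(P[:,2]>zm)&(P[:,2]<.2)]
        if len(P)==0: print(n,k,'none');continue
        top=np.percentile(P[:,2],97); T=P[P[:,2]>top-.008]
        r=cv2.minAreaRect((T[:,:2]*1000).astype(np.float32))
        print(n,k,len(P),'zmax',P[:,2].max().round(4),top.round(4),'topmean',T.mean(0).round(4),'rect',np.round(r[0],1),np.round(r[1],1),round(r[2],1))
    bg=W[300,100] if n=='scene' else W[270,300]; print('table',bg)
    p=z['p'];
    if n=='scene': im=p[130:270,180:400]
    else: im=p[140:300,120:330]
    cv2.imwrite(f'pics/{n}0c.png',cv2.cvtColor(cv2.resize(im,None,fx=3.5,fy=3.5,interpolation=cv2.INTER_CUBIC),cv2.COLOR_RGB2BGR))
E
```

```text
scene cupA 330 zmax 0.0809 0.0783 topmean [0.4547 0.2571 0.0751] rect [453.4 258.7] [42.7 46.2] 26.6
scene cupB 329 zmax 0.0617 0.0599 topmean [0.6302 0.2533 0.0572] rect [629.4 254.2] [46.9 48.1] 30.5
scene plank 2212 zmax 0.0209 0.0182 topmean [ 0.6276 -0.3206  0.0153] rect [ 602.3 -322.5] [249.   56.2] 6.0
scene short 959 zmax 0.0203 0.0182 topmean [ 0.4564 -0.322   0.0153] rect [ 472.  -320.3] [158.9  56.2] 4.9
scene base 2219 zmax 0.0853 0.0632 topmean [0.5873 0.0412 0.0729] rect [585.6  43.4] [20.6 19.3] 74.2
scene post 93 zmax 0.0853 0.0834 topmean [0.586  0.043  0.0798] rect [585.5  44.2] [20.1 17.4] 80.0
scene offcut 254 zmax 0.0337 0.0324 topmean [0.4089 0.127  0.0294] rect [407.9 128.3] [42.  58.3] 50.4
scene glue 840 zmax 0.1796 0.1679 topmean [0.763  0.1324 0.1685] rect [763.  133.2] [15.7 11.9] 43.3
table [ 0.46072623 -0.42196686  0.00167392]
side cupA 448 zmax 0.0792 0.0768 topmean [0.4475 0.2663 0.0738] rect [449.3 263.3] [43.7 41.5] 59.7
side cupB 333 zmax 0.0603 0.0586 topmean [0.6263 0.2584 0.0561] rect [628.2 257. ] [46.2 48.5] 53.2
side base 1179 zmax 0.0822 0.0691 topmean [0.5798 0.0509 0.073 ] rect [582.   49.9] [16.5 21.9] 89.1
side offcut 289 zmax 0.032 0.0309 topmean [0.4027 0.1343 0.0281] rect [405.2 131.4] [46.3 66.6] 51.4
table [ 0.27616817  0.22213573 -0.00165829]
```

View pics/scene0c.png

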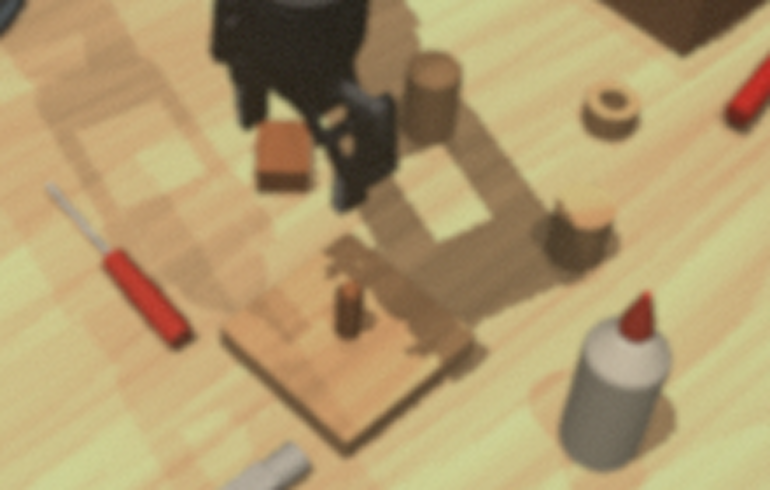

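View pics/side0c.png

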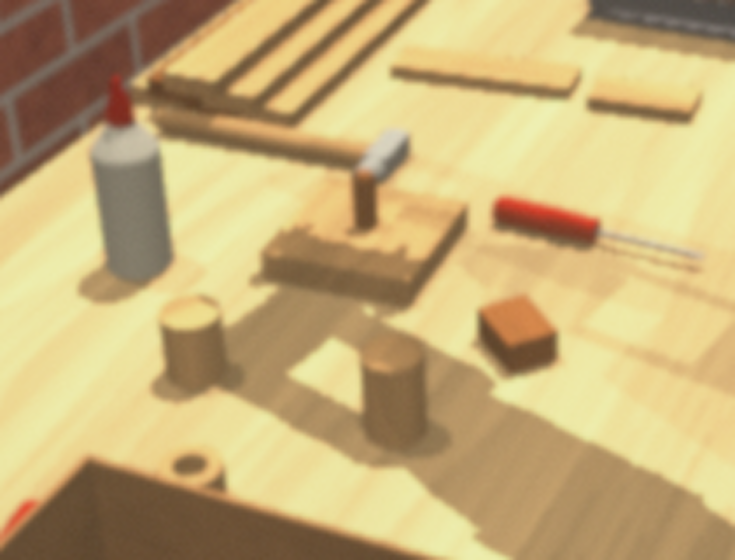

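```bash
cat >> h.py <<'E'
def wworld(d,K,o,a):
    v,u=np.mgrid[0:d.shape[0],0:d.shape[1]]
    x=(u-K[0][2])/K[0][0]; y=(v-K[1][2])/K[1][1]; th=np.hypot(x,y)
    s=np.where(th>1e-9,np.tan(np.minimum(th,1.5))/np.maximum(th,1e-9),1)
    c=np.stack([x*s*d,-y*s*d,-d],-1)
    return c@R(a).T+np.array(o)
def circ(T):
    # algebraic circle fit to convex hull
    h=cv2.convexHull((T[:,:2]).astype(np.float32))[:,0,:]
    A=np.c_[2*h,np.ones(len(h))]; s=np.linalg.lstsq(A,(h**2).sum(1),rcond=None)[0]
    return s[:2].round(4), round(float(np.sqrt(s[2]+s[0]**2+s[1]**2)),4)
E
python3 - <<'E'
from h import *
z=np.load('pics/wrist0.npz');W=wworld(z['d'],z['K'],z['o'],z['a'])
P=W[20:200,180:345].reshape(-1,3)
T=P[(P[:,2]>.076)&(P[:,2]<.1)];print(len(T),T.mean(0),circ(T))
T=P[(P[:,2]>.045)&(P[:,2]<.1)];print(len(T),T.mean(0),circ(T))
T=P[(P[:,2]>.024)&(P[:,2]<.036)];print(len(T),np.median(T[:,2]),cv2.minAreaRect((T[:,:2]*1000).astype(np.float32)))
E
```

```text
333 [0.58169581 0.04605201 0.07999981] (array([0.5819, 0.0457]), 0.0103)
394 [0.58166175 0.04682388 0.07796275] (array([0.5819, 0.0459]), 0.0107)
13525 0.02952813157042089 ((562.9420776367188, 36.75698471069336), (179.2195281982422, 156.4254150390625), 3.018559217453003)
```

Emit:
move_arm(
  increments=[
    {"tx": -0.02,"ty": -0.033},
    {"tx": -0.042,"ty": -0.067},
    {"tx": -0.063,"ty": -0.1},
    {"tx": -0.084,"ty": -0.133},
    {"tx": -0.105,"ty": -0.167},
    {"tx": -0.124,"ty": -0.2},
    {"tx": -0.124,"ty": -0.2},
    {"tx": -0.124,"ty": -0.2},
  ],
)

```text
validation failed for argument at $.in...
```

```bash
python3 - <<'E'
from h import *
o=get_obs();print(o['time_s'],o['eef_pos'],o['eef_rot'])
p,d,c=snap('wrist','wrist1')
W=wworld(d,c['intrinsics'],c['origin'],c['attitude']);P=W.reshape(-1,3)
m=(abs(P[:,0]-.451)<.05)&(abs(P[:,1]-.261)<.05)
P=P[m]
for lo in(.06,.07): 
    T=P[(P[:,2]>lo)&(P[:,2]<.09)];print(lo,len(T),T.mean(0),T[:,2].max(),circ(T),T.min(0),T.max(0))
E
```

```text
0.15 [5.74582680e-01 9.50234445e-05 2.30619753e-01] [-1.28510313e-04  9.99999781e-01  7.66320431e-06 -6.49131583e-04]<stdin>:8: RuntimeWarning: Mean of empty slice.
  ret = um.true_divide(
Traceback (most recent call last):
ValueError: zero-size array to reduction operation maximum which has no identity
```

View pics/wrist1.png

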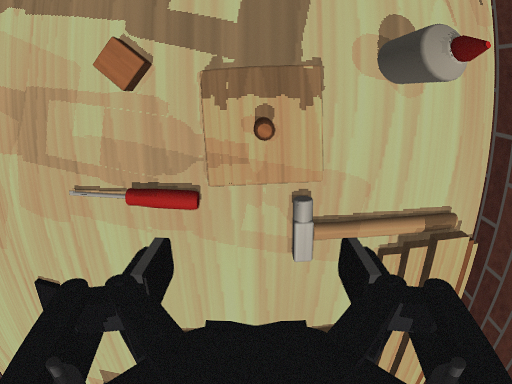

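The view hasn't changed because the move was refused. I'll retry with every key in each row.

Emit:
move_arm(
  increments=[
    {"tx": -0.02,"ty": -0.033,"tz": 0,"turn": 0},
    {"tx": -0.042,"ty": -0.067,"tz": 0,"turn": 0},
    {"tx": -0.063,"ty": -0.1,"tz": 0,"turn": 0},
    {"tx": -0.084,"ty": -0.133,"tz": 0,"turn": 0},
    {"tx": -0.105,"ty": -0.167,"tz": 0,"turn": 0},
    {"tx": -0.124,"ty": -0.2,"tz": 0,"turn": 0},
    {"tx": -0.124,"ty": -0.2,"tz": 0,"turn": 0},
    {"tx": -0.124,"ty": -0.2,"tz": 0,"turn": 0},
  ],
)

```text
time_s: 0.87
eef_pos: [0.45, 0.2016, 0.2313]
eef_rot: [0.0, 1.0, 0.002, 0.0]
wrist_force: [0.4, -0.6, -0.1]
opening: 0.999
```

```bash
cat > cup.py <<'E'
from h import *
import sys
fn=sys.argv[1];cx,cy=float(sys.argv[2]),float(sys.argv[3]);los=[float(a) for a in sys.argv[4:]]
o=get_obs();print(o['time_s'],o['eef_pos'].round(4),o['eef_rot'].round(4))
p,d,c=snap('wrist',fn)
W=wworld(d,c['intrinsics'],c['origin'],c['attitude']);P=W.reshape(-1,3)
P=P[(abs(P[:,0]-cx)<.05)&(abs(P[:,1]-cy)<.05)]
for lo in los:
    T=P[(P[:,2]>lo)&(P[:,2]<.09)];print(lo,len(T),T.mean(0).round(4),T[:,2].max().round(4),circ(T),T.min(0).round(4),T.max(0).round(4))
E
python3 cup.py wrist2 .451 .261 .06 .07
```

```text
0.8667 [0.45   0.2016 0.2313] [0.0e+00 1.0e+00 2.1e-03 1.0e-04]
0.06 1713 [0.4493 0.2616 0.0747] 0.0791 (array([0.4493, 0.2612]), 0.0238) [0.4258 0.2375 0.068 ] [0.4725 0.2848 0.0791]
0.07 1674 [0.4494 0.2616 0.0748] 0.0791 (array([0.4493, 0.2614]), 0.0234) [0.4258 0.2387 0.0701] [0.4725 0.2848 0.0791]
```

View pics/wrist2.png

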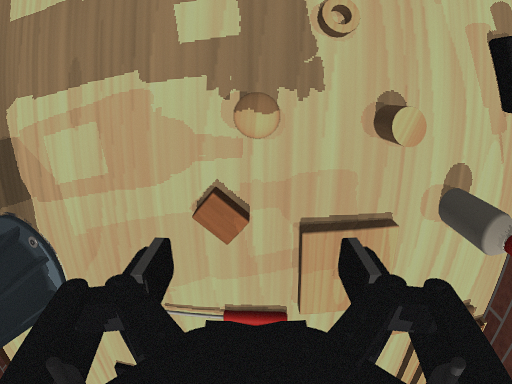

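Emit:
move_arm(
  increments=[
    {"tx": 0,"ty": -0.03,"tz": 0,"turn": 0},
    {"tx": -0.001,"ty": -0.0595,"tz": 0.01,"turn": 0},
    {"tx": -0.001,"ty": -0.0595,"tz": 0.05,"turn": 0},
    {"tx": -0.001,"ty": -0.0595,"tz": 0.09,"turn": 0},
    {"tx": -0.001,"ty": -0.0595,"tz": 0.12,"turn": 0},
    {"tx": -0.001,"ty": -0.0595,"tz": 0.15,"turn": 0},
    {"tx": -0.001,"ty": -0.0595,"tz": 0.17,"turn": 0},
    {"tx": -0.001,"ty": -0.0595,"tz": 0.185,"turn": 0},
    {"tx": -0.001,"ty": -0.0595,"tz": 0.2,"turn": 0},
    {"tx": -0.001,"ty": -0.0595,"tz": 0.2,"turn": 0},
    {"tx": -0.001,"ty": -0.0595,"tz": 0.2,"turn": 0},
  ],
)

```text
time_s: 1.83
eef_pos: [0.4502, 0.2581, 0.0305]
eef_rot: [0.0, 1.0, -0.001, -0.001]
wrist_force: [-0.1, 0.1, -0.2]
opening: 0.999
```

```bash
python3 cup.py wrist3 .451 .261 .06 .07
```

```text
1.8333 [0.4502 0.2581 0.0305] [ 4.e-04  1.e+00 -1.e-03 -1.e-03]
0.06 11911 [0.4502 0.2672 0.0738] 0.09 (array([0.4503, 0.257 ]), 0.0416) [0.401  0.2376 0.06  ] [0.501  0.2856 0.09  ]
0.07 9885 [0.4502 0.2662 0.0755] 0.09 (array([0.4508, 0.2597]), 0.0413) [0.401  0.2376 0.07  ] [0.501  0.2855 0.09  ]
```

View pics/wrist3.png

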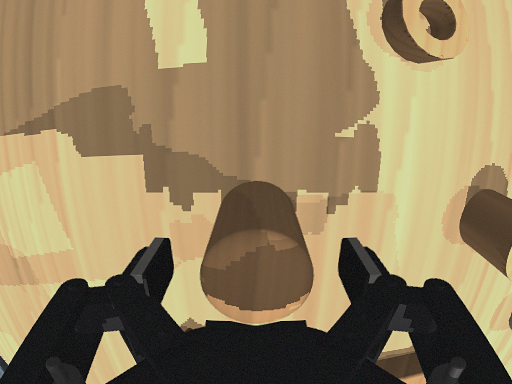

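The cup sits between the open fingers at about (257,250), with the TCP 3 mm short in y. I'll correct that and close.

Emit:
move_arm(
  increments=[
    {"tx": 0,"ty": -0.003,"tz": 0,"turn": 0},
    {"tx": 0,"ty": -0.003,"tz": 0,"turn": 0},
    {"tx": 0,"ty": -0.003,"tz": 0,"turn": 0},
  ],
)

```text
time_s: 2.13
eef_pos: [0.4509, 0.2628, 0.0323]
eef_rot: [-0.0, 1.0, 0.0, 0.001]
wrist_force: [0.0, 0.3, -0.2]
opening: 1.004
```

Emit:
move_arm(
  gripper=0.3,
  increments=[
    {"tx": 0,"ty": 0,"tz": 0,"turn": 0},
    {"tx": 0,"ty": 0,"tz": 0,"turn": 0},
    {"tx": 0,"ty": 0,"tz": 0,"turn": 0},
    {"tx": 0,"ty": 0,"tz": 0,"turn": 0},
    {"tx": 0,"ty": 0,"tz": 0,"turn": 0},
    {"tx": 0,"ty": 0,"tz": 0,"turn": 0},
    {"tx": 0,"ty": 0,"tz": 0,"turn": 0},
    {"tx": 0,"ty": 0,"tz": 0,"turn": 0},
    {"tx": 0,"ty": 0,"tz": 0,"turn": 0},
    {"tx": 0,"ty": 0,"tz": 0,"turn": 0},
  ],
)

```text
time_s: 2.97
eef_pos: [0.4503, 0.2627, 0.0319]
eef_rot: [-0.0, 1.0, 0.0, 0.0]
wrist_force: [-1.6, 0.2, 5.7]
opening: 0.552
```

Emit:
move_arm(
  increments=[
    {"tx": 0,"ty": 0,"tz": -0.01,"turn": 0},
    {"tx": 0,"ty": 0,"tz": -0.03,"turn": 0},
    {"tx": 0,"ty": 0,"tz": -0.06,"turn": 0},
    {"tx": 0,"ty": 0,"tz": -0.09,"turn": 0},
    {"tx": 0,"ty": 0,"tz": -0.11,"turn": 0},
    {"tx": 0,"ty": 0,"tz": -0.12,"turn": 0},
    {"tx": 0,"ty": 0,"tz": -0.12,"turn": 0},
    {"tx": 0,"ty": 0,"tz": -0.12,"turn": 0},
  ],
)

```text
time_s: 3.63
eef_pos: [0.4498, 0.2625, 0.151]
eef_rot: [-0.0, 1.0, 0.0, 0.0]
wrist_force: [-0.2, -0.3, -1.2]
opening: 0.553
```

```bash
python3 - <<'E'
from h import *
o=get_obs();print(o['time_s'],o['eef_pos'],o['eef_rot'],o['opening'])
for n in('wrist','side'):
    p,d,c=snap(n,n+'4')
    W=(wworld if n=='wrist' else world)(d,c['intrinsics'],c['origin'],c['attitude'])
    if n=='side':
        cv2.imwrite('pics/side4c.png',cv2.cvtColor(cv2.resize(p[140:300,150:330],None,fx=3.5,fy=3.5),cv2.COLOR_RGB2BGR))
E
```

```text
3.6333 [0.44978351 0.262465   0.15104795] [-2.21002463e-05  9.99999998e-01  8.78807663e-06  5.04274370e-05] 0.5526000158542532
```

View pics/wrist4.png

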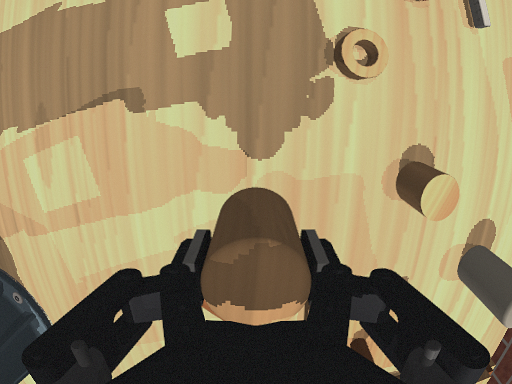

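View pics/side4c.png

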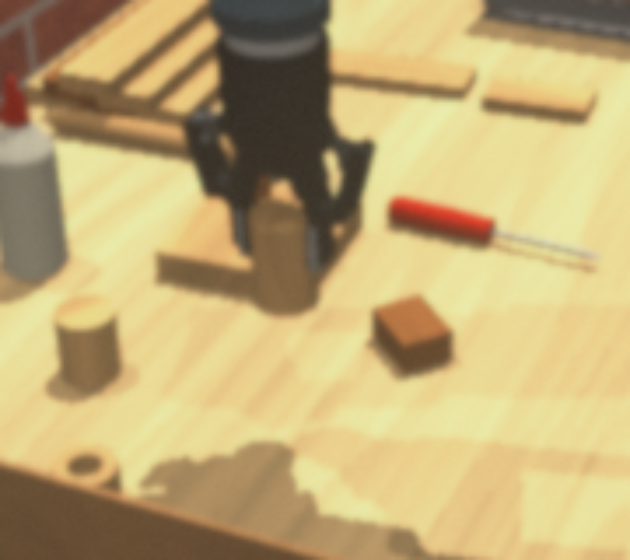

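The cup is held upright between the pads. I'll measure its offset in the hand.

```bash
python3 - <<'E'
from h import *
from scipy.optimize import least_squares
z=np.load('pics/wrist4.npz');W=wworld(z['d'],z['K'],z['o'],z['a'])
P=W[185:320,215:297].reshape(-1,3)
print(P[:,2].min(),P[:,2].max())
# wall pts: rows 190-235 ; cylinder vertical r=24
P=W[195:300,225:290].reshape(-1,3)
Z=P[:,2]; top=Z.max()
S=P[(Z<top-.015)&(Z>.12)]
f=lambda s:np.hypot(S[:,0]-s[0]-s[2]*(S[:,2]-.15),S[:,1]-s[1]-s[3]*(S[:,2]-.15))-.024
r=least_squares(f,[.45,.262,0,0],loss='soft_l1',f_scale=.001);print('top',top,len(S),r.x.round(4),np.std(r.fun))
D=P[(Z>top-.010)];print(D.mean(0),len(D))
E
```

```text
-0.0028145660880698475 0.29317695552461465
top 0.29317695552461465 6721 [ 0.4496  0.2614 -0.2967 -0.0818] 0.005628942451397266
[0.4487089  0.33671131 0.29317696] 18
```

```bash
python3 - <<'E'
from h import *
from scipy.optimize import least_squares
z=np.load('pics/wrist4.npz');W=wworld(z['d'],z['K'],z['o'],z['a'])
for v in range(185,330,12): print(v,W[v,256].round(4))
P=W[185:320,222:290].reshape(-1,3);Z=P[:,2]
S=P[(Z<.18)&(Z>.125)&(np.hypot(P[:,0]-.45,P[:,1]-.262)<.03)]
f=lambda s:np.hypot(S[:,0]-s[0]-s[2]*(S[:,2]-.15),S[:,1]-s[1]-s[3]*(S[:,2]-.15))-.024
r=least_squares(f,[.45,.262,0,0],loss='soft_l1',f_scale=.001);print(len(S),r.x.round(4),np.std(r.fun))
E
```

```text
185 [ 0.4493  0.2512 -0.0006]
197 [0.449  0.2849 0.1387]
209 [0.449  0.2847 0.1566]
221 [0.449  0.2846 0.1714]
233 [0.4489 0.285  0.1847]
245 [0.4489 0.2835 0.1922]
257 [0.4489 0.2786 0.193 ]
269 [0.449  0.2742 0.1948]
281 [0.449  0.2697 0.1965]
293 [0.449  0.2638 0.1966]
305 [0.449  0.2569 0.1958]
317 [0.449  0.2492 0.1949]
329 [0.4489 0.2742 0.2284]
2453 [0.4487 0.2608 0.0013 0.0027] 0.00022547372827014852
```

Emit:
move_arm(
  increments=[
    {"tx": 0.01,"ty": 0.02,"tz": -0.01,"turn": 0},
    {"tx": 0.025,"ty": 0.055,"tz": -0.02,"turn": 0},
    {"tx": 0.042,"ty": 0.09,"tz": -0.02,"turn": 0},
    {"tx": 0.059,"ty": 0.126,"tz": -0.02,"turn": 0},
    {"tx": 0.076,"ty": 0.162,"tz": -0.02,"turn": 0},
    {"tx": 0.093,"ty": 0.198,"tz": -0.02,"turn": 0},
    {"tx": 0.11,"ty": 0.234,"tz": -0.02,"turn": 0},
    {"tx": 0.124,"ty": 0.265,"tz": -0.02,"turn": 0},
    {"tx": 0.133,"ty": 0.285,"tz": -0.02,"turn": 0},
    {"tx": 0.133,"ty": 0.285,"tz": -0.02,"turn": 0},
    {"tx": 0.133,"ty": 0.285,"tz": -0.02,"turn": 0},
    {"tx": 0.133,"ty": 0.285,"tz": -0.02,"turn": 0},
  ],
)

```text
time_s: 4.73
eef_pos: [0.5818, -0.0218, 0.1695]
eef_rot: [-0.001, 1.0, -0.0, -0.002]
wrist_force: [0.2, 0.1, -0.8]
opening: 0.549
```

```bash
cat > pc.py <<'E'
from h import *
import sys
from scipy.optimize import least_squares
o=get_obs();print(o['time_s'],o['eef_pos'],o['eef_rot'].round(4),o['opening']);e=o['eef_pos']
p,d,c=snap('wrist',sys.argv[1])
W=wworld(d,c['intrinsics'],c['origin'],c['attitude'])
P=W[:,222:290].reshape(-1,3);Z=P[:,2]
S=P[(Z<e[2]+.03)&(Z>e[2]-.025)&(np.hypot(P[:,0]-e[0],P[:,1]-e[1])<.032)]
f=lambda s:np.hypot(S[:,0]-s[0]-s[2]*(S[:,2]-.15),S[:,1]-s[1]-s[3]*(S[:,2]-.15))-.024
r=least_squares(f,[e[0],e[1],0,0],loss='soft_l1',f_scale=.001);print('cup',len(S),r.x.round(4),np.std(r.fun))
P=W.reshape(-1,3);P=P[(np.hypot(P[:,0]-.582,P[:,1]-.046)<.025)&(P[:,2]<.1)]
for lo,hi in((.078,.09),(.05,.09)):
    T=P[(P[:,2]>lo)&(P[:,2]<hi)]
    if len(T)>5: print('post',len(T),T.mean(0).round(4),circ(T))
S=P[(P[:,2]>.034)&(P[:,2]<.075)]
f=lambda s:np.hypot(S[:,0]-s[0],S[:,1]-s[1])-.011
if len(S)>20:
    r=least_squares(f,[.582,.046],loss='soft_l1',f_scale=.001);print('post side',len(S),r.x.round(4),np.std(r.fun))
E
python3 pc.py wrist5
```

```text
4.7333 [ 0.58178188 -0.02179916  0.16950425] [-6.0e-04  1.0e+00 -1.0e-04 -1.7e-03] 0.5490075372499106
cup 2475 [ 0.5807 -0.0234  0.0029  0.0025] 0.00022186642645286898
post 433 [0.5819 0.0457 0.0808] (array([0.582 , 0.0456]), 0.0094)
post 591 [0.5819 0.0457 0.0797] (array([0.5819, 0.0456]), 0.0107)
```

View pics/wrist5.png

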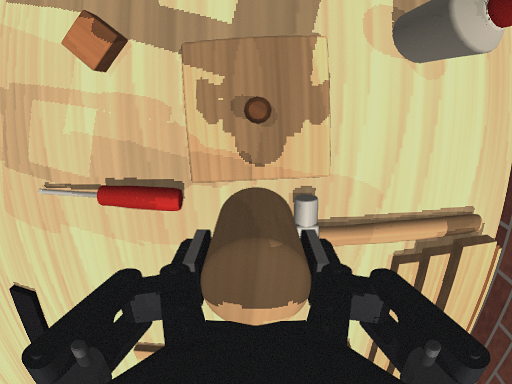

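Emit:
move_arm(
  increments=[
    {"tx": 0.001,"ty": -0.025,"tz": 0,"turn": 0},
    {"tx": 0.001,"ty": -0.05,"tz": 0,"turn": 0},
    {"tx": 0.0013,"ty": -0.069,"tz": 0,"turn": 0},
    {"tx": 0.0013,"ty": -0.069,"tz": 0.015,"turn": 0},
    {"tx": 0.0013,"ty": -0.069,"tz": 0.03,"turn": 0},
    {"tx": 0.0013,"ty": -0.069,"tz": 0.04,"turn": 0},
    {"tx": 0.0013,"ty": -0.069,"tz": 0.04,"turn": 0},
    {"tx": 0.0013,"ty": -0.069,"tz": 0.04,"turn": 0},
    {"tx": 0.0013,"ty": -0.069,"tz": 0.04,"turn": 0},
  ],
)

```text
time_s: 5.53
eef_pos: [0.5846, 0.0467, 0.1319]
eef_rot: [0.0, 1.0, 0.0, 0.0]
wrist_force: [0.1, -0.3, 0.4]
opening: 0.543
```

```bash
python3 pc.py wrist6; python3 - <<'E'
from h import *
for n,(a,b,c,e) in {'scene':(200,120,340,260),'side':(170,140,310,240)}.items():
    p,d,_=snap(n,n+'6'); cv2.imwrite(f'pics/{n}6c.png',cv2.cvtColor(cv2.resize(p[b:e,a:c],None,fx=4,fy=4,interpolation=cv2.INTER_CUBIC),cv2.COLOR_RGB2BGR))
E
```

```text
5.5333 [0.58461393 0.04668248 0.13190756] [0.e+00 1.e+00 1.e-04 4.e-04] 0.5429998151807475
cup 2477 [ 0.5836  0.0452 -0.      0.0034] 0.00022693299760706743
post 36 [0.5813 0.0556 0.0532] (array([0.5818, 0.0467]), 0.0099)
post side 151 [0.5819 0.0451] 0.00022198321380767011
```

View pics/scene6c.png

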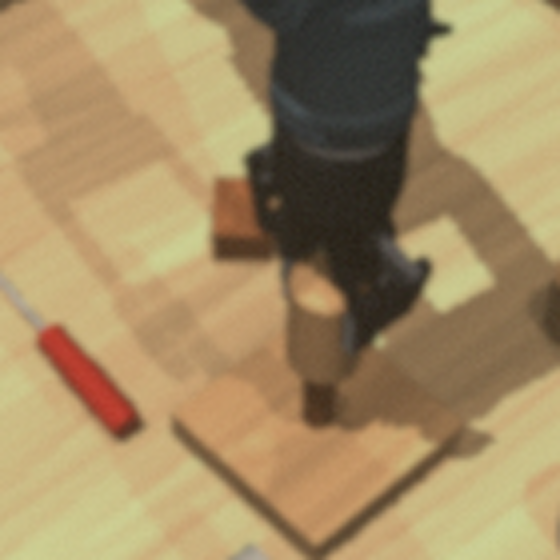

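View pics/side6c.png

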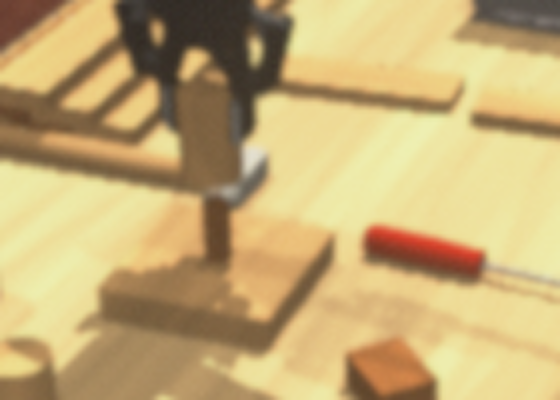

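The cup hangs just above the post and is 1.7 mm too far in +x. I'll correct that and lower it slowly.

Emit:
move_arm(
  increments=[
    {"tx": -0.0017,"ty": 0,"tz": 0,"turn": 0},
    {"tx": -0.0017,"ty": 0,"tz": 0.008,"turn": 0},
    {"tx": -0.0017,"ty": 0,"tz": 0.015,"turn": 0},
    {"tx": -0.0017,"ty": 0,"tz": 0.02,"turn": 0},
    {"tx": -0.0017,"ty": 0,"tz": 0.025,"turn": 0},
    {"tx": -0.0017,"ty": 0,"tz": 0.03,"turn": 0},
    {"tx": -0.0017,"ty": 0,"tz": 0.03,"turn": 0},
  ],
)

```text
time_s: 6.27
eef_pos: [0.5817, 0.0466, 0.0997]
eef_rot: [-0.0, 1.0, -0.0, -0.001]
wrist_force: [-0.5, -0.8, -1.1]
opening: 0.555
```

Emit:
move_arm(
  increments=[
    {"tx": 0,"ty": 0,"tz": 0.01,"turn": 0},
    {"tx": 0,"ty": 0,"tz": 0.02,"turn": 0},
    {"tx": 0,"ty": 0,"tz": 0.028,"turn": 0},
    {"tx": 0,"ty": 0,"tz": 0.033,"turn": 0},
    {"tx": 0,"ty": 0,"tz": 0.036,"turn": 0},
    {"tx": 0,"ty": 0,"tz": 0.036,"turn": 0},
    {"tx": 0,"ty": 0,"tz": 0.036,"turn": 0},
  ],
)

```text
time_s: 6.85
eef_pos: [0.5826, 0.0465, 0.0652]
eef_rot: [-0.0, 1.0, -0.0, -0.0]
wrist_force: [0.2, -0.8, -0.3]
opening: 0.551
```

```bash
python3 pc.py wrist7; python3 - <<'E'
from h import *
z=np.load('pics/wrist7.npz');W=wworld(z['d'],z['K'],z['o'],z['a'])
for v in (150,170,180,185,190,200,250,290,300): print(v,W[v,256].round(4))
E
```

```text
6.85 [0.58260888 0.04651449 0.06515948] [-0.e+00  1.e+00 -0.e+00 -1.e-04] 0.5506212728880444
cup 2483 [5.816e-01 4.520e-02 2.000e-04 3.200e-03] 0.0002276855734638443
post 920 [0.582  0.0647 0.0842] (array([0.5818, 0.0443]), 0.0252)
post 2349 [0.5819 0.0649 0.0728] (array([0.5818, 0.0444]), 0.0251)
post side 1767 [0.5817 0.0744] 0.0071598359637679776
150 [0.5819 0.0911 0.0295]
170 [0.5819 0.0787 0.0298]
180 [0.5819 0.0722 0.0295]
185 [0.5819 0.069  0.0295]
190 [0.5819 0.0685 0.0384]
200 [0.5819 0.0692 0.0585]
250 [0.5818 0.0657 0.107 ]
290 [0.5818 0.0499 0.1114]
300 [0.5818 0.0447 0.1113]
```

View pics/wrist7.png

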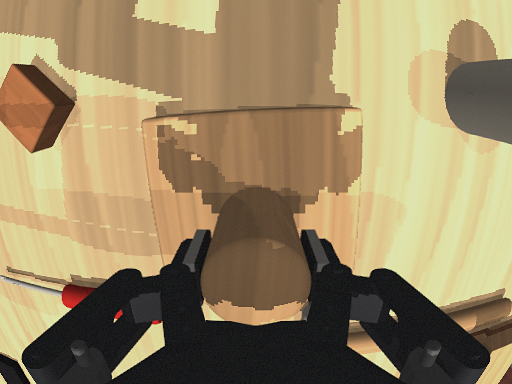

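The cup is on the post with its crown at z = 0.1114, so about 3 mm remain.

Emit:
move_arm(
  increments=[
    {"tx": 0,"ty": 0,"tz": 0.001,"turn": 0},
    {"tx": 0,"ty": 0,"tz": 0.002,"turn": 0},
    {"tx": 0,"ty": 0,"tz": 0.003,"turn": 0},
    {"tx": 0,"ty": 0,"tz": 0.003,"turn": 0},
  ],
)

```text
time_s: 7.23
eef_pos: [0.5826, 0.0465, 0.0623]
eef_rot: [0.0, 1.0, -0.0, 0.0]
wrist_force: [0.1, 0.2, -1.3]
opening: 0.548
```

Emit:
move_arm(
  increments=[
    {"tx": 0,"ty": 0,"tz": 0.0005,"turn": 0},
    {"tx": 0,"ty": 0,"tz": 0.001,"turn": 0},
    {"tx": 0,"ty": 0,"tz": 0.001,"turn": 0},
  ],
)

```text
time_s: 7.48
eef_pos: [0.5827, 0.0465, 0.0619]
eef_rot: [0.0, 1.0, 0.0, 0.0]
wrist_force: [-2.4, -0.3, 5.3]
opening: 0.548
```

```bash
python3 pc.py wrist8; python3 - <<'E'
from h import *
z=np.load('pics/wrist8.npz');W=wworld(z['d'],z['K'],z['o'],z['a'])
for v in (150,170,250,290,300): print(v,W[v,256].round(4))
E
```

```text
7.4833 [0.58267477 0.0465097  0.06189431] [0. 1. 0. 0.] 0.5481727174620882
cup 2484 [5.816e-01 4.520e-02 1.000e-04 2.800e-03] 0.00022289885775043266
post 961 [0.5821 0.0648 0.0842] (array([0.5819, 0.0446]), 0.025)
post 2503 [0.582  0.0649 0.0727] (array([0.5819, 0.0445]), 0.0251)
post side 1887 [0.5819 0.0744] 0.007321058368374014
150 [0.5819 0.0916 0.0295]
170 [0.5819 0.0795 0.0299]
250 [0.5819 0.0646 0.1016]
290 [0.5819 0.0492 0.1072]
300 [0.5819 0.0437 0.1068]
```

The upward force is 5.3 N and the crown is at 0.107, so the cup is seated. Releasing now.

Emit:
move_arm(
  gripper=1.0,
  increments=[
    {"tx": 0,"ty": 0,"tz": 0,"turn": 0},
    {"tx": 0,"ty": 0,"tz": 0,"turn": 0},
    {"tx": 0,"ty": 0,"tz": 0,"turn": 0},
    {"tx": 0,"ty": 0,"tz": 0,"turn": 0},
    {"tx": 0,"ty": 0,"tz": 0,"turn": 0},
    {"tx": 0,"ty": 0,"tz": 0,"turn": 0},
    {"tx": 0,"ty": 0,"tz": 0,"turn": 0},
  ],
)

```text
time_s: 8.12
eef_pos: [0.5826, 0.0465, 0.0612]
eef_rot: [-0.0, 1.0, -0.0, -0.0]
wrist_force: [-0.8, 0.4, 0.3]
opening: 0.997
```

Emit:
move_arm(
  increments=[
    {"tx": 0,"ty": 0,"tz": -0.01,"turn": 0},
    {"tx": 0,"ty": 0,"tz": -0.03,"turn": 0},
    {"tx": 0,"ty": 0,"tz": -0.06,"turn": 0},
    {"tx": 0,"ty": 0,"tz": -0.1,"turn": 0},
    {"tx": 0,"ty": 0,"tz": -0.14,"turn": 0},
    {"tx": 0,"ty": 0.03,"tz": -0.17,"turn": 0},
    {"tx": 0,"ty": 0.06,"tz": -0.17,"turn": 0},
    {"tx": 0,"ty": 0.08,"tz": -0.17,"turn": 0},
    {"tx": 0,"ty": 0.08,"tz": -0.17,"turn": 0},
    {"tx": 0,"ty": 0.08,"tz": -0.17,"turn": 0},
  ],
)

```text
time_s: 8.95
eef_pos: [0.5826, -0.0343, 0.232]
eef_rot: [-0.0, 1.0, -0.001, 0.0]
wrist_force: [-0.4, 0.1, 0.4]
opening: 0.997
```

```bash
python3 - <<'E'
from h import *
o=get_obs();print(o['time_s'],o['eef_pos'],o['eef_rot'].round(4))
p,d,c=snap('wrist','wrist9')
W=wworld(d,c['intrinsics'],c['origin'],c['attitude']);P=W.reshape(-1,3)
P=P[np.hypot(P[:,0]-.582,P[:,1]-.046)<.04]
T=P[(P[:,2]>.095)&(P[:,2]<.13)];print(len(T),T.mean(0),T[:,2].max(),circ(T))
E
```

```text
8.95 [ 0.58256831 -0.03431441  0.23204844] [-1.0e-04  1.0e+00 -1.1e-03  3.0e-04]
2117 [0.58156095 0.04496951 0.10466655] 0.10955846188873697 (array([0.5815, 0.0451]), 0.0239)
```

View pics/wrist9.png

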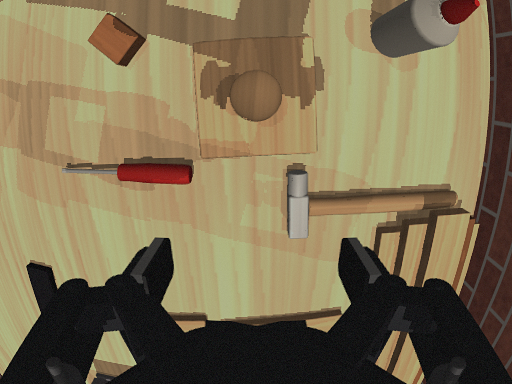

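The cup is seated at (0.5815, 0.0451) and its crown is at about 0.108. Next, the plank in the scene image.

```bash
python3 - <<'E'
from h import *
z=np.load('pics/scene0.npz');W=world(z['d'],z['K'],z['o'],z['a']);P=W.reshape(-1,3);P=P[z['d'].ravel()>0]
for x in np.arange(.35,.9,.05):
    print(round(x,2),[int(1000*np.percentile(q[:,2],95)) if len(q:=P[(abs(P[:,0]-x)<.025)&(abs(P[:,1]-y)<.025)])>3 else None for y in np.arange(-.55,0,.05)])
E
```

```text
0.35 [51, 150, 1, 2, 2, 2, 1, 1, 2, 1, 15]
0.4 [51, 150, 2, 2, 16, 16, 1, 2, 2, 2, 580]
0.45 [51, 149, 1, 1, 17, 17, 2, 2, 2, 2, 597]
0.5 [51, 149, 1, 2, 16, 17, 2, 1, 2, 2, 610]
0.55 [150, 150, 2, 2, 17, 17, 1, 2, 2, 1, 600]
0.6 [148, 142, 1, 2, 17, 17, 1, 2, 1, 2, 588]
0.65 [None, 2, 1, 1, 17, 17, 2, 1, 25, 27, 25]
0.7 [None, None, 2, 1, 16, 17, 1, 2, 1, 25, 2]
0.75 [None, None, None, 1, 21, 22, 22, 23, 23, 26, 2]
0.8 [None, None, None, None, 24, 45, 64, 65, 65, 66, 2]
0.85 [None, None, None, None, None, 67, 67, 67, 67, 67, 2]
```

Emit:
move_arm(
  increments=[
    {"tx": -0.002,"ty": 0.024,"tz": 0,"turn": 7},
    {"tx": -0.004,"ty": 0.048,"tz": 0,"turn": 14},
    {"tx": -0.006,"ty": 0.072,"tz": 0,"turn": 21},
    {"tx": -0.008,"ty": 0.096,"tz": 0,"turn": 28},
    {"tx": -0.01,"ty": 0.12,"tz": 0,"turn": 35},
    {"tx": -0.012,"ty": 0.144,"tz": 0,"turn": 42},
    {"tx": -0.014,"ty": 0.168,"tz": 0,"turn": 49},
    {"tx": -0.016,"ty": 0.192,"tz": 0,"turn": 56},
    {"tx": -0.018,"ty": 0.216,"tz": 0,"turn": 63},
    {"tx": -0.02,"ty": 0.24,"tz": 0,"turn": 70},
    {"tx": -0.022,"ty": 0.264,"tz": 0,"turn": 77},
    {"tx": -0.023,"ty": 0.28,"tz": 0,"turn": 84},
    {"tx": -0.023,"ty": 0.286,"tz": 0,"turn": 90},
    {"tx": -0.023,"ty": 0.286,"tz": 0,"turn": 90},
    {"tx": -0.023,"ty": 0.286,"tz": 0,"turn": 90},
    {"tx": -0.023,"ty": 0.286,"tz": 0,"turn": 90},
  ],
)

```text
time_s: 10.33
eef_pos: [0.5599, -0.3179, 0.231]
eef_rot: [-0.0, 0.709, -0.706, -0.0]
wrist_force: [-0.8, -0.1, -0.3]
opening: 0.997
```

```bash
python3 - <<'E'
from h import *
o=get_obs();print(o['time_s'],o['eef_pos'],o['eef_rot'].round(4),o['q'].round(2))
p,d,c=snap('wrist','wrist10')
E
```

```text
10.3333 [ 0.55994453 -0.31794982  0.23100465] [-2.000e-04  7.087e-01 -7.055e-01 -5.000e-04] [-0.7   0.33  1.42  0.    1.39  0.87]
```

View pics/wrist10.png

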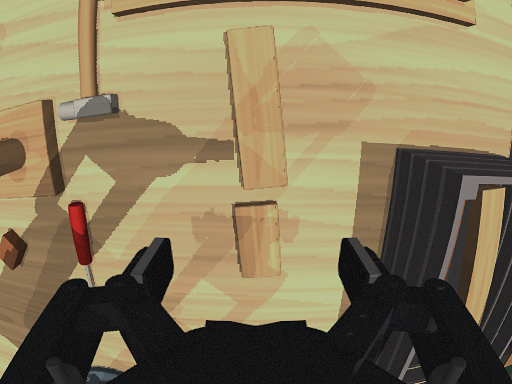

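The long plank runs from (250,28) to (265,188), and the short plank sits just beyond it at (258,240).

```bash
cat > pl.py <<'E'
from h import *
import sys
z=np.load(f'pics/{sys.argv[1]}.npz');W=wworld(z['d'],z['K'],z['o'],z['a'])
m=((W[...,2]>.010)&(W[...,2]<.024)&(abs(W[...,1]+.32)<.08)&(W[...,0]<.74)).astype(np.uint8)
n,l,s,c=cv2.connectedComponentsWithStats(m)
for i in range(1,n):
    if s[i,4]>500:
        T=W[l==i];r=cv2.minAreaRect((T[:,:2]*1000).astype(np.float32));print(s[i],T.mean(0).round(4),np.round(r[0],1),np.round(r[1],1),round(r[2],2))
E
python3 pl.py wrist10
```

```text
[ 226   26   62  164 7460] [ 0.6255 -0.3195  0.0155] [ 624.  -319.7] [199.8  57.1] 6.11
[ 234  203   47   75 2999] [ 0.4511 -0.3218  0.0155] [ 446.6 -322.2] [110.2  56.6] 4.55
```

```bash
python3 - <<'E'
from h import *
for f,tz,box in(('wrist10',.231,(235,275,135,172)),('wrist4',.151,(228,270,185,212)),('wrist10',.231,(235,275,340,375)),('wrist4',.151,(228,270,300,328))):
    z=np.load(f'pics/{f}.npz');W=wworld(z['d'],z['K'],z['o'],z['a'])
    a,b,c,e=box
    P=W[a:b,c:e].reshape(-1,3);P=P[(P[:,2]>tz-.03)&(P[:,2]<tz+.06)]
    dk=P
    print(f,len(P),(P.min(0)).round(4),P.max(0).round(4),np.percentile(P[:,2],[1,5,20])-tz)
E
```

```text
wrist10 1173 [ 0.5497 -0.2757  0.2431] [ 0.5706 -0.2609  0.2817] [0.0144875  0.01685711 0.02174019]
wrist4 1007 [0.4129 0.2663 0.1529] [0.431  0.2768 0.1973] [0.00463724 0.00782008 0.01425642]
wrist10 1133 [ 0.5503 -0.3739  0.2435] [ 0.571  -0.3596  0.2814] [0.01448248 0.01664996 0.02131262]
wrist4 1034 [0.4665 0.266  0.1526] [0.4847 0.277  0.1975] [0.00500141 0.00810254 0.01436582]
```

Emit:
move_arm(
  increments=[
    {"tx": 0.002,"ty": -0.032,"tz": 0,"turn": -6},
    {"tx": 0.002,"ty": -0.0645,"tz": 0.01,"turn": -6},
    {"tx": 0.002,"ty": -0.0645,"tz": 0.05,"turn": -6},
    {"tx": 0.002,"ty": -0.0645,"tz": 0.09,"turn": -6},
    {"tx": 0.002,"ty": -0.0645,"tz": 0.12,"turn": -6},
    {"tx": 0.002,"ty": -0.0645,"tz": 0.15,"turn": -6},
    {"tx": 0.002,"ty": -0.0645,"tz": 0.17,"turn": -6},
    {"tx": 0.002,"ty": -0.0645,"tz": 0.18,"turn": -6},
    {"tx": 0.002,"ty": -0.0645,"tz": 0.18,"turn": -6},
    {"tx": 0.002,"ty": -0.0645,"tz": 0.18,"turn": -6},
  ],
)

```text
time_s: 11.22
eef_pos: [0.6246, -0.3211, 0.0518]
eef_rot: [-0.0, 0.744, -0.669, 0.0]
wrist_force: [-0.2, 0.5, 0.7]
opening: 1.005
```

```bash
python3 - <<'E'
from h import *
o=get_obs();print(o['time_s'],o['eef_pos'],o['eef_rot'].round(4))
p,d,c=snap('wrist','wrist11')
E
python3 pl.py wrist11
```

```text
11.2167 [ 0.62456611 -0.32106374  0.05184309] [-0.000e+00  7.436e-01 -6.686e-01  1.000e-04]
[  207    56    95   269 22702] [ 0.6424 -0.3178  0.0155] [ 627.1 -319.4] [195.4  56.7] 6.08
```

View pics/wrist11.png

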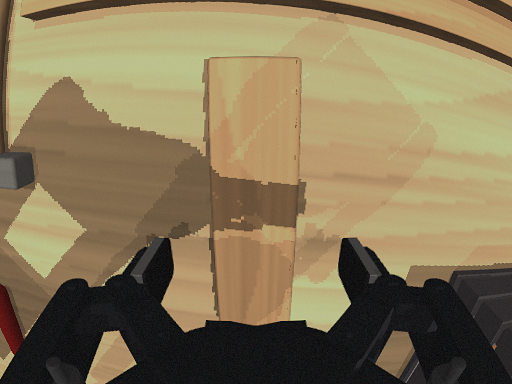

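The plank is aligned between the fingers. Descending and closing.

Emit:
move_arm(
  increments=[
    {"tx": -0.001,"ty": 0,"tz": 0.02,"turn": 0},
    {"tx": -0.001,"ty": 0,"tz": 0.035,"turn": 0},
    {"tx": -0.001,"ty": 0,"tz": 0.044,"turn": 0},
    {"tx": -0.001,"ty": 0,"tz": 0.049,"turn": 0},
    {"tx": -0.001,"ty": 0,"tz": 0.051,"turn": 0},
    {"tx": -0.001,"ty": 0,"tz": 0.051,"turn": 0},
    {"tx": -0.001,"ty": 0,"tz": 0.051,"turn": 0},
  ],
)

```text
time_s: 11.85
eef_pos: [0.6244, -0.3208, 0.0009]
eef_rot: [-0.0, 0.743, -0.669, 0.0]
wrist_force: [0.5, -0.6, -0.7]
opening: 1.004
```

Emit:
move_arm(
  gripper=0.4,
  increments=[
    {"tx": 0,"ty": 0,"tz": 0,"turn": 0},
    {"tx": 0,"ty": 0,"tz": 0,"turn": 0},
    {"tx": 0,"ty": 0,"tz": 0,"turn": 0},
    {"tx": 0,"ty": 0,"tz": 0,"turn": 0},
    {"tx": 0,"ty": 0,"tz": 0,"turn": 0},
    {"tx": 0,"ty": 0,"tz": 0,"turn": 0},
    {"tx": 0,"ty": 0,"tz": 0,"turn": 0},
    {"tx": 0,"ty": 0,"tz": 0,"turn": 0},
    {"tx": 0,"ty": 0,"tz": 0,"turn": 0},
  ],
)

```text
time_s: 12.6
eef_pos: [0.6247, -0.3211, 0.0015]
eef_rot: [-0.0, 0.743, -0.669, 0.001]
wrist_force: [0.4, 0.7, 6.4]
opening: 0.635
```

Emit:
move_arm(
  increments=[
    {"tx": 0,"ty": 0,"tz": -0.005,"turn": 0},
    {"tx": 0,"ty": 0,"tz": -0.015,"turn": 0},
    {"tx": 0,"ty": 0,"tz": -0.03,"turn": 0},
    {"tx": 0,"ty": 0,"tz": -0.05,"turn": 0},
    {"tx": 0,"ty": 0,"tz": -0.08,"turn": 0},
    {"tx": 0,"ty": 0,"tz": -0.11,"turn": 0},
    {"tx": 0,"ty": 0,"tz": -0.14,"turn": 0},
    {"tx": 0,"ty": 0,"tz": -0.17,"turn": 0},
    {"tx": 0,"ty": 0,"tz": -0.2,"turn": 0},
    {"tx": 0,"ty": 0,"tz": -0.21,"turn": 0},
    {"tx": 0,"ty": 0,"tz": -0.21,"turn": 0},
    {"tx": 0,"ty": 0,"tz": -0.21,"turn": 0},
  ],
)

```text
time_s: 13.6
eef_pos: [0.6239, -0.3203, 0.2102]
eef_rot: [-0.0, 0.743, -0.669, 0.0]
wrist_force: [0.3, 0.6, -2.3]
opening: 0.637
```

```bash
cat > held.py <<'E'
from h import *
import sys
o=get_obs();e=o['eef_pos'];q=o['eef_rot'];print(o['time_s'],e,q.round(4),o['opening'])
Rt=R(q)
p,d,c=snap('wrist',sys.argv[1])
W=wworld(d,c['intrinsics'],c['origin'],c['attitude'])
L=(W-e)@Rt   # tool coordinates
m=(abs(L[...,0])<.035)&(L[...,1]<.0)&(L[...,1]>-.125)&(L[...,2]<.01)&(L[...,2]>-.035)
m[:,:180]=0;m[:,335:]=0
T=L[m];print(len(T))
far=T[T[:,1]<-.03]
A=np.c_[far[:,:2],np.ones(len(far))];s=np.linalg.lstsq(A,far[:,2],rcond=None)[0];print('top plane slope x,y, z0',s)
print('far end y',np.percentile(far[:,1],[0.5,1,5]),'x edges',np.percentile(far[:,0],[0.5,1,99,99.5]))
r=cv2.minAreaRect((far[:,:2]*1000).astype(np.float32));print(r)
E
python3 held.py wrist12
```

```text
13.6 [ 0.62385491 -0.32033447  0.21021058] [-0.000e+00  7.431e-01 -6.691e-01  1.000e-04] 0.6368479826956175
27413
top plane slope x,y, z0 [ 0.00017836 -0.00321273 -0.01418939]
far end y [-0.09985314 -0.09942269 -0.09651144] x edges [-0.02791267 -0.02750374  0.02660272  0.02693636]
((-0.5684833526611328, -65.35127258300781), (70.6991958618164, 56.543373107910156), 89.99661254882812)
```

View pics/wrist12.png

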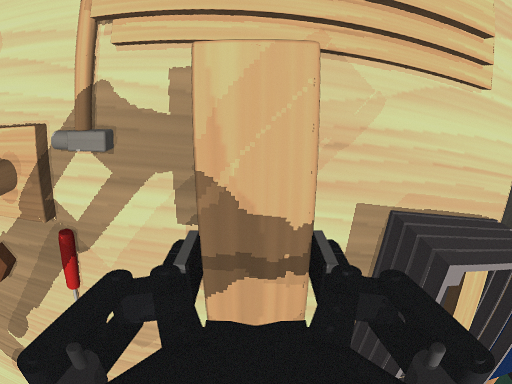

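The plank is held level and centred to within 1 mm. I'll carry it over the cup.

Emit:
move_arm(
  increments=[
    {"tx": -0.008,"ty": 0,"tz": 0,"turn": 0},
    {"tx": -0.025,"ty": 0,"tz": 0,"turn": 0},
    {"tx": -0.05,"ty": 0.001,"tz": 0,"turn": 0},
    {"tx": -0.08,"ty": 0.001,"tz": 0,"turn": 0},
    {"tx": -0.11,"ty": 0.001,"tz": 0,"turn": 0},
    {"tx": -0.14,"ty": 0.002,"tz": 0,"turn": 0},
    {"tx": -0.17,"ty": 0.002,"tz": 0,"turn": 0},
    {"tx": -0.2,"ty": 0.002,"tz": 0,"turn": 0},
    {"tx": -0.23,"ty": 0.003,"tz": 0,"turn": 0},
    {"tx": -0.26,"ty": 0.003,"tz": 0,"turn": 0},
    {"tx": -0.29,"ty": 0.003,"tz": 0,"turn": 0},
    {"tx": -0.32,"ty": 0.0035,"tz": 0,"turn": 0},
    {"tx": -0.345,"ty": 0.0035,"tz": 0,"turn": 0},
    {"tx": -0.36,"ty": 0.0035,"tz": 0,"turn": 0},
    {"tx": -0.3684,"ty": 0.0035,"tz": 0,"turn": 0},
    {"tx": -0.3684,"ty": 0.0035,"tz": 0,"turn": 0},
    {"tx": -0.3684,"ty": 0.0035,"tz": 0,"turn": 0},
    {"tx": -0.3684,"ty": 0.0035,"tz": 0,"turn": 0},
  ],
)

```text
time_s: 15.15
eef_pos: [0.5818, 0.0446, 0.2096]
eef_rot: [0.0, 0.743, -0.669, -0.0]
wrist_force: [-0.1, 0.6, -0.8]
opening: 0.634
```

```bash
python3 held.py wrist13;  python3 - <<'E'
from h import *
for n,(a,b,c,e) in {'scene':(200,120,340,260),'side':(150,100,310,240)}.items():
    p,d,_=snap(n,n+'13'); cv2.imwrite(f'pics/{n}13c.png',cv2.cvtColor(cv2.resize(p[b:e,a:c],None,fx=4,fy=4,interpolation=cv2.INTER_CUBIC),cv2.COLOR_RGB2BGR))
E
```

```text
15.15 [0.58181467 0.04464661 0.20957723] [ 5.000e-04  7.429e-01 -6.694e-01 -3.000e-04] 0.6344226322102022
27452
top plane slope x,y, z0 [ 0.00036886 -0.00317074 -0.01424525]
far end y [-0.10004517 -0.09953161 -0.09661505] x edges [-0.02787754 -0.02752444  0.02662957  0.02698625]
((-0.5646209716796875, -65.37303161621094), (70.78408813476562, 56.48453140258789), 89.94562530517578)
```

View pics/side13c.png

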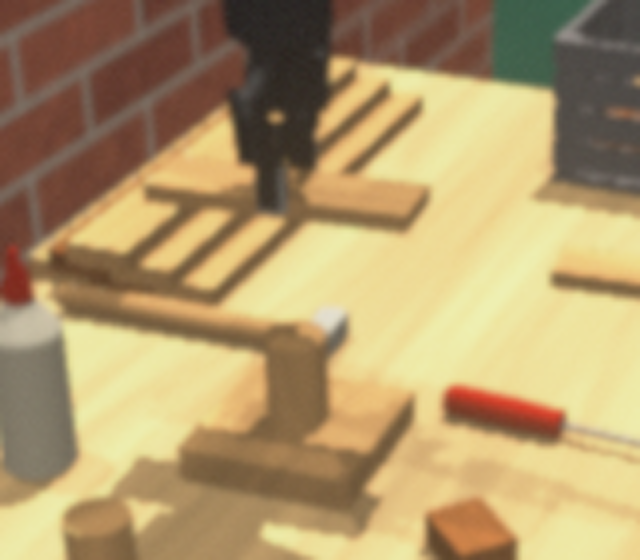

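View pics/scene13c.png

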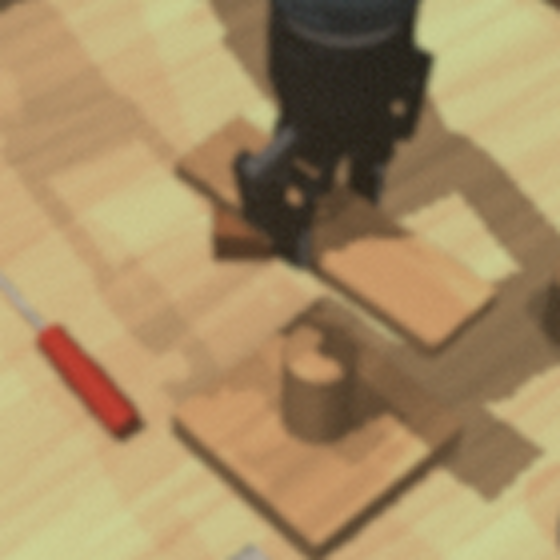

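```bash
cat > rel.py <<'E'
from h import *
import sys
s=sys.argv[1]; pz=float(sys.argv[2])
for n in('scene','side'):
    z=np.load(f'pics/{n}{s}.npz');W=world(z['d'],z['K'],z['o'],z['a']);P=W.reshape(-1,3);P=P[z['d'].ravel()>0]
    P=P[(abs(P[:,0]-.582)<.13)&(abs(P[:,1]-.046)<.07)]
    T=P[(P[:,2]>.096)&(P[:,2]<.115)];
    if len(T)>20: print(n,'cup top',len(T),T.mean(0).round(4),circ(T))
    T=P[(abs(P[:,2]-pz)<.006)];r=cv2.minAreaRect((T[:,:2]*1000).astype(np.float32));print(n,'plank',len(T),np.median(T[:,2]),np.round(r[0],1),np.round(r[1],1),round(r[2],1))
    A=np.c_[T[:,:2],np.ones(len(T))];print(np.linalg.lstsq(A,T[:,2],rcond=None)[0].round(3))
E
python3 rel.py 13 .224
```

```text
scene cup top 238 [0.587  0.0406 0.1042] (array([0.585 , 0.0427]), 0.0231)
scene plank 1293 0.22388615379876842 [585.6  43.6] [202.8  79.7] 12.7
[-0.005  0.015  0.226]
side cup top 109 [0.5784 0.0528 0.1031] (array([0.5798, 0.0503]), 0.0219)
side plank 620 0.22297321162421774 [582.4  47.6] [201.2  77. ] 11.0
[ 0.001 -0.025  0.223]
```

The relative positions agree within about 2 mm. Lowering to just above the dome.

Emit:
move_arm(
  increments=[
    {"tx": -0.001,"ty": 0,"tz": 0.01,"turn": 0},
    {"tx": -0.001,"ty": 0,"tz": 0.03,"turn": 0},
    {"tx": -0.001,"ty": 0,"tz": 0.05,"turn": 0},
    {"tx": -0.001,"ty": 0,"tz": 0.07,"turn": 0},
    {"tx": -0.001,"ty": 0,"tz": 0.083,"turn": 0},
    {"tx": -0.001,"ty": 0,"tz": 0.09,"turn": 0},
    {"tx": -0.001,"ty": 0,"tz": 0.094,"turn": 0},
    {"tx": -0.001,"ty": 0,"tz": 0.094,"turn": 0},
    {"tx": -0.001,"ty": 0,"tz": 0.094,"turn": 0},
    {"tx": -0.001,"ty": 0,"tz": 0.094,"turn": 0},
  ],
)

```text
time_s: 16.13
eef_pos: [0.5828, 0.0464, 0.1175]
eef_rot: [-0.001, 0.743, -0.669, 0.001]
wrist_force: [-0.1, 0.2, -2.4]
opening: 0.639
```

Emit:
move_arm(
  increments=[
    {"tx": 0,"ty": 0,"tz": 0.001,"turn": 0},
    {"tx": 0,"ty": 0,"tz": 0.002,"turn": 0},
    {"tx": 0,"ty": 0,"tz": 0.003,"turn": 0},
    {"tx": 0,"ty": 0,"tz": 0.004,"turn": 0},
    {"tx": 0,"ty": 0,"tz": 0.004,"turn": 0},
    {"tx": 0,"ty": 0,"tz": 0.004,"turn": 0},
  ],
)

```text
time_s: 16.63
eef_pos: [0.5818, 0.0465, 0.1122]
eef_rot: [0.0, 0.743, -0.669, -0.0]
wrist_force: [-0.8, -0.3, -1.2]
opening: 0.633
```

Emit:
move_arm(
  increments=[
    {"tx": 0,"ty": 0,"tz": 0.0005,"turn": 0},
    {"tx": 0,"ty": 0,"tz": 0.001,"turn": 0},
    {"tx": 0,"ty": 0,"tz": 0.001,"turn": 0},
    {"tx": 0,"ty": 0,"tz": 0.001,"turn": 0},
  ],
)

```text
time_s: 16.97
eef_pos: [0.5819, 0.0465, 0.1112]
eef_rot: [0.0, 0.743, -0.669, -0.0]
wrist_force: [-0.6, -0.1, -2.0]
opening: 0.632
```

Emit:
move_arm(
  increments=[
    {"tx": 0,"ty": 0,"tz": 0.0005,"turn": 0},
    {"tx": 0,"ty": 0,"tz": 0.001,"turn": 0},
    {"tx": 0,"ty": 0,"tz": 0.001,"turn": 0},
    {"tx": 0,"ty": 0,"tz": 0.001,"turn": 0},
  ],
)

```text
time_s: 17.3
eef_pos: [0.5819, 0.0465, 0.1102]
eef_rot: [0.0, 0.743, -0.669, -0.0]
wrist_force: [-0.3, 0.3, -0.6]
opening: 0.633
```

Emit:
move_arm(
  increments=[
    {"tx": 0,"ty": 0,"tz": 0.0005,"turn": 0},
    {"tx": 0,"ty": 0,"tz": 0.0005,"turn": 0},
    {"tx": 0,"ty": 0,"tz": 0.0005,"turn": 0},
  ],
)

```text
time_s: 17.55
eef_pos: [0.5819, 0.0465, 0.1097]
eef_rot: [0.0, 0.743, -0.669, -0.0]
wrist_force: [0.4, -0.2, -1.2]
opening: 0.635
```

Emit:
move_arm(
  increments=[
    {"tx": 0,"ty": 0,"tz": 0.0005,"turn": 0},
    {"tx": 0,"ty": 0,"tz": 0.0005,"turn": 0},
    {"tx": 0,"ty": 0,"tz": 0.0005,"turn": 0},
  ],
)

```text
time_s: 17.8
eef_pos: [0.582, 0.0465, 0.1094]
eef_rot: [-0.0, 0.743, -0.669, 0.0]
wrist_force: [-0.3, 0.5, -0.7]
opening: 0.637
```

Emit:
move_arm(
  increments=[
    {"tx": 0,"ty": 0,"tz": 0.0005,"turn": 0},
    {"tx": 0,"ty": 0,"tz": 0.0005,"turn": 0},
    {"tx": 0,"ty": 0,"tz": 0.0005,"turn": 0},
  ],
)

```text
time_s: 18.05
eef_pos: [0.5822, 0.0465, 0.1093]
eef_rot: [-0.0, 0.743, -0.669, 0.0]
wrist_force: [-1.6, 0.2, 3.7]
opening: 0.637
```

Emit:
move_arm(
  increments=[
    {"tx": 0,"ty": 0,"tz": 0.0005,"turn": 0},
    {"tx": 0,"ty": 0,"tz": 0.0005,"turn": 0},
    {"tx": 0,"ty": 0,"tz": 0.0005,"turn": 0},
  ],
)

```text
time_s: 18.3
eef_pos: [0.5825, 0.0465, 0.1093]
eef_rot: [-0.0, 0.743, -0.669, 0.001]
wrist_force: [-3.2, -0.3, 7.0]
opening: 0.632
```

Contact is clear at 7 N. I'll ease up half a millimetre and open a little.

Emit:
move_arm(
  increments=[
    {"tx": 0,"ty": 0,"tz": -0.0005,"turn": 0},
    {"tx": 0,"ty": 0,"tz": -0.0007,"turn": 0},
    {"tx": 0,"ty": 0,"tz": -0.0007,"turn": 0},
  ],
)

```text
time_s: 18.55
eef_pos: [0.5821, 0.0465, 0.1093]
eef_rot: [-0.0, 0.743, -0.669, 0.0]
wrist_force: [-1.0, 0.7, 4.5]
opening: 0.637
```

Emit:
move_arm(
  gripper=0.72,
  increments=[
    {"tx": 0,"ty": 0,"tz": 0,"turn": 0},
    {"tx": 0,"ty": 0,"tz": 0,"turn": 0},
    {"tx": 0,"ty": 0,"tz": 0,"turn": 0},
    {"tx": 0,"ty": 0,"tz": 0,"turn": 0},
  ],
)

```text
time_s: 18.88
eef_pos: [0.5817, 0.0465, 0.1086]
eef_rot: [0.0, 0.743, -0.669, -0.0]
wrist_force: [0.4, 0.3, 0.3]
opening: 0.719
```

```bash
python3 held.py wrist14
```

```text
18.8833 [0.58171698 0.04652034 0.10861035] [ 2.000e-04  7.432e-01 -6.691e-01 -2.000e-04] 0.7191636423688248
27673
top plane slope x,y, z0 [-0.00700488 -0.0064397  -0.01490788]
far end y [-0.10025112 -0.0997457  -0.09681792] x edges [-0.02791981 -0.02760112  0.02662808  0.02694297]
((-0.4392738342285156, -65.48782348632812), (56.49073791503906, 70.97728729248047), 0.006516548804938793)
```

View pics/wrist14.png

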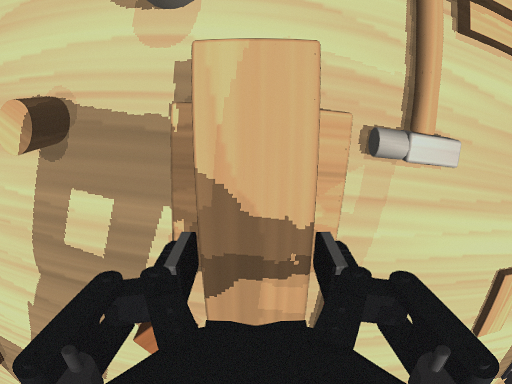

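The plank balances level on its own (slopes under 0.01). Opening fully and retreating upward.

Emit:
move_arm(
  gripper=1.0,
  increments=[
    {"tx": 0,"ty": 0,"tz": 0,"turn": 0},
    {"tx": 0,"ty": 0,"tz": 0,"turn": 0},
    {"tx": 0,"ty": 0,"tz": 0,"turn": 0},
    {"tx": 0,"ty": 0,"tz": 0,"turn": 0},
    {"tx": 0,"ty": 0,"tz": 0,"turn": 0},
    {"tx": 0,"ty": 0,"tz": 0,"turn": 0},
  ],
)

```text
time_s: 19.43
eef_pos: [0.5819, 0.0465, 0.109]
eef_rot: [-0.0, 0.743, -0.669, 0.0]
wrist_force: [-0.3, 0.4, 0.2]
opening: 0.999
```

Emit:
move_arm(
  increments=[
    {"tx": 0,"ty": 0,"tz": -0.005,"turn": 0},
    {"tx": 0,"ty": 0,"tz": -0.015,"turn": 0},
    {"tx": 0,"ty": 0,"tz": -0.03,"turn": 0},
    {"tx": 0,"ty": 0,"tz": -0.05,"turn": 0},
    {"tx": 0,"ty": 0,"tz": -0.075,"turn": 0},
    {"tx": 0,"ty": 0,"tz": -0.1,"turn": 0},
    {"tx": 0,"ty": 0,"tz": -0.12,"turn": 0},
    {"tx": 0,"ty": 0,"tz": -0.13,"turn": 0},
    {"tx": 0,"ty": 0,"tz": -0.13,"turn": 0},
    {"tx": 0,"ty": 0,"tz": -0.13,"turn": 0},
  ],
)

```text
time_s: 20.27
eef_pos: [0.582, 0.0465, 0.2393]
eef_rot: [-0.0, 0.743, -0.669, 0.0]
wrist_force: [-0.5, -0.6, -1.0]
opening: 0.996
```

```bash
python3 - <<'E'
from h import *
o=get_obs();print(o['time_s'],o['eef_pos'])
for n,(a,b,c,e) in {'scene':(200,120,340,260),'side':(150,100,310,240)}.items():
    p,d,_=snap(n,n+'15'); cv2.imwrite(f'pics/{n}15c.png',cv2.cvtColor(cv2.resize(p[b:e,a:c],None,fx=4,fy=4,interpolation=cv2.INTER_CUBIC),cv2.COLOR_RGB2BGR))
p,d,c=snap('wrist','wrist15');W=wworld(d,c['intrinsics'],c['origin'],c['attitude']);T=W.reshape(-1,3)
T=T[(abs(T[:,0]-.6)<.12)&(abs(T[:,1]-.046)<.07)&(abs(T[:,2]-.124)<.013)]
print('wrist plank',cv2.minAreaRect((T[:,:2]*1000).astype(np.float32)),np.linalg.lstsq(np.c_[T[:,:2],np.ones(len(T))],T[:,2],rcond=None)[0],T.max(0))
E
python3 rel.py 15 .124
```

```text
20.2667 [0.58200112 0.04649549 0.23926413]
wrist plank ((582.354736328125, 46.998294830322266), (200.1326141357422, 56.82126998901367), 6.05912446975708) [-0.00255674 -0.01136128  0.12544427] [0.68437032 0.08499701 0.12603158]
scene cup top 122 [0.6082 0.0262 0.11  ] (array([0.5821, 0.0635]), 0.101)
scene plank 1493 0.12323303856509071 [584.7  46. ] [201.3  58.4] 6.2
[-0.009  0.002  0.128]
side cup top 172 [0.576  0.0709 0.1095] (array([0.5824, 0.0448]), 0.1016)
side plank 669 0.12230184598549176 [581.8  50.2] [201.9  62.5] 6.2
[-0.002 -0.019  0.124]
```

View pics/side15c.png

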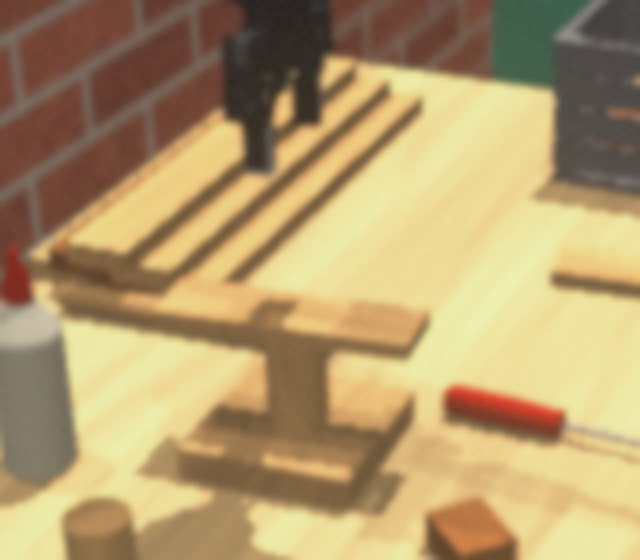

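View pics/scene15c.png

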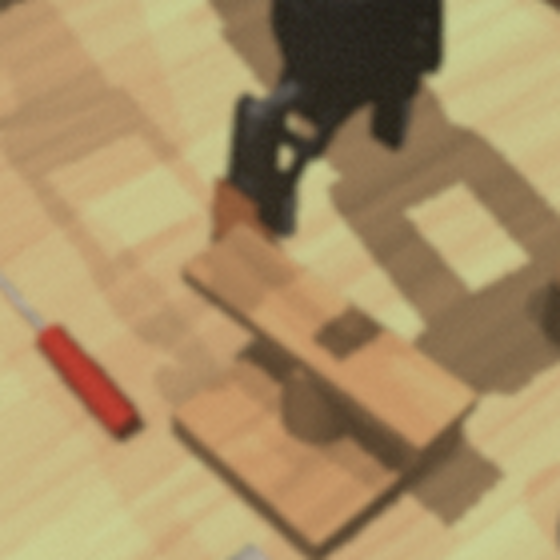

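The plank rests level on the dome, centred at (0.5824, 0.047) against the cup at (0.5815, 0.045), with a tilt of about 0.01 rad. The gripper is clear, so I'm handing in.

```bash
python3 -c "
from h import *
print(workorder.hand_in(), get_obs()['time_s'])"
```

```text
the job is handed in; nothing more can be done
the job is handed in; nothing more can be done
```

The toy is assembled and handed in at about 20 s of the 58 s allowed. I lowered the dome-topped cup over the post until its rim sat on the base. Then I laid the long plank across the dome, let go, and drew the gripper up clear.

**Last checks (cameras and force):**
- **Cup:** after release, the wrist camera put its centre at (0.5815, 0.0451), within about 1 mm of the post. Its crown was at about z = 0.108, the seated height. I did not re-measure the cup once the plank was on it.
- **Plank:** it balanced on its own, centred about 2 mm from the cup's axis and tilted about 0.01 rad. Its underside was at about z = 0.109.
- **Disagreements:** the scene and side cameras differ from the wrist camera by 2–5 mm in absolute position. They agree on the plank's position relative to the cup to about 3 mm, well inside the limits.
- **Bystanders:** I did not re-measure them. I saw no contact with any of them, and the ones in the last pictures look unmoved.
- **Refused move:** my first move call was refused for its format, so nothing moved.
- **Hand-in:** it reported no verdict.

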